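# Put the screw-capped tin back into the desk-tray row

## Robot

A 6-joint arm with a two-finger parallel gripper is mounted at the origin on the work surface. World frame = base frame: x ahead of the robot, y to its left, z up, the work surface at z = 0. Lengths are in mm, angles in rad, forces in N, time in s.
With the tool pointing down it reaches from about 325 to 775 mm from the base axis. Payload 5.5 kg.
Tool frame: the origin (TCP) lies at the very end of the fingers, on their centre line; the grasp point (between the pads) lies 19 mm behind it (ctrl.hold_point_z is the distance from the TCP to the grasp point, in mm); z points along the fingers, y is the line along which they close (so a half turn about z gives the same grasp; the last joint's range is limited). The gripper opens to 88 mm and grips with 3 to 60 N. Pads are 20 mm wide; open, the fingers measure 115 mm over their backs; the gripper's body (75 mm by 178 mm) begins 61 mm behind the grasp point.
Start: joints at [1.064, 0.091, 1.231, -0, 1.82, -0.057], TCP at [260.878, 540.333, 222.631] pointing down, gripper open.
Joint ranges: [-2.87, 2.87], [-0.86, 2.18], [0.17, 2.46], [-1.51, 4.65], [0.06, 2.69], [-2.65, 2.65]. Speed limits (rad/s): [2.57, 2.57, 3.01, 3.14, 3.14, 3.14].

## Interface

Orientations are given as a 3x3 rotation matrix whose columns are the frame's x, y, z axes.
In Python, from plant import ctrl gives the robot as it stands.
- The arm moves only by the tool servo_tool, never from a script. Its argument "increments" is a list of rows, each a list of 3 entries, a list of its own where there are three numbers: the opening, from -1 (shut) to 1 (fully open), then the shift along the tool's x, y, z in cm, then the turn about the tool's z in degrees. A call has 1 to 10 rows; each row is the pose to reach, as a shift and turn from the pose commanded when the call began, along the tool's axes at that moment; what a row does not reach only later rows make up. A row lasts 1/10 s, in which the tool goes at most 50 mm and 8.59 degrees, less where a joint would pass 70% of its speed; a pose out of reach is approached as far as the arm can. A call with a gripper value outside its range is refused whole. The fingers move at their own pace and stop on an object; the grip force is fixed at half the most. Time passes only in rows, so rows that repeat a pose let the fingers close. It gives the time, the measured TCP pose, the force, the opening and the grip force at its end, in the units of the state.
- ctrl.get_obs(): the state, without advancing time (a new reading comes with each control period).
- ctrl.get_image(name): name is "side" or "top" or "wrist"; returns a dict with "pixels" (384x512x3 uint8, red, green, blue), "camera_matrix" (3x3 intrinsics, pixels), "k1" (the pictures are not rectified: a ray, as slopes to the right and down, at radius r is drawn at 1 + k1 r^2 times it, then the intrinsics apply), "rvec" (rotation vector, rad) and "tvec" (3), from world to camera coordinates, as OpenCV has them. Camera axes: x right, y down, z forward; pixel columns grow to the right and rows downward; lengths in mm; the calibration is good to about 2 mm. A picture is of the moment at which its call begins. There is no depth.
- ctrl.job_done(): hands the job in; it is judged then, once.
Trained networks look in the newest picture that a camera, given by its name, has taken for a name from the list of things; names that differ only in an ending like _2 or _b are one class to them, and where a whole thing is asked for, a point or a joint stands for the part that bears it (a point fixed in the world has none). Each returns a list of dicts, best first, with "score" (0 to 1); they miss things now and then, are a little off and sometimes report something else, mostly with a low value. They report only what shows in the picture. A call takes as long as a camera call. They do not tell look-alikes from the thing itself.
- ctrl.masks_of(name, camera): "region" (384x512 bool, what is visible of it) and "uv" ([column, row] in pixels, amid what is visible of it).
The state is a dict: "time_s": time; "qpos": joint angles; "joint_velocities": joint speeds; "effort": joint torques, N m; "eef_pos": TCP position; "tool_rot": TCP orientation; "contact_force": force on the tool from outside, world axes, zero at the start; "ft_torque": the same for the moment, N m; "opening": opening from 0.0 (shut) to 1.0 (fully open); "grasp_force": force on a finger pad.
Only numpy, scipy, OpenCV 4.12 (cv2) and the standard library are available. Lean on these libraries where they do the work, as an engineer would, in place of code of your own. Each camera call takes 0.05 s, during which the arm holds its last target. There are 200 camera calls.

## Task

Put the square tin with the round screw cap back into the row in the wooden desk tray, between the flat-topped tin and the dome-topped tin. They stand too close, so first slide them apart along the tray without lifting them out or tipping them, then set the capped tin squarely down into the gap. Leave all three tins standing upright on the tray floor, in one straight row, and let go.

Things in the scene. Friction and masses are not known exactly. Their poses are not given: they have to be found in the camera images.
- capped_tin_mid (a point): Centre (42 mm above its underside) of the tin to put away: plain aluminium, square body 46 x 46 mm, 64 mm high, with a round ribbed cap 30 mm wide, 20 mm high on top (84 mm in all, 0.2 kg). It stands on the desk right (-y) of the tray. x, y axes square to its faces, z up. Near it is a tin of the same height and cap with a round body 50 mm wide: not that one.
- flat_tin_mid (a point): Centre (40 mm above its underside) of the flat-topped tin: loose, plain aluminium, 46 x 46 mm, 80 mm high, 0.2 kg, standing in the tray square to it within 3 degrees; x, y axes square to its faces, z up. This and the dome-topped tin are the pair at the right (-y) end of the row, either one outermost, that one 3 mm from the tray's end. Left of the pair stands a loose wooden box 50 x 50 x 60 mm.
- dome_tin_mid (a point): Centre (42 mm above its underside) of the dome-topped tin: loose, plain aluminium, square body 46 x 46 mm, 66 mm high, a rounded dome on top (84 mm in all), 0.2 kg, standing in the tray 3 mm beside the flat-topped tin, square to it within 3 degrees; x, y axes square to its faces, z up.
- tray: Fixed wooden tray, origin under its centre, on the desk. y runs along its length, x away from the robot, z up; turned up to 12 degrees. Inside 70 (x) by 220 mm (y), floor 8 mm thick, rim 6 mm thick and 16 mm high. The last 69 mm at the left (+y) end are empty: sliding the left tin of the pair to +y pushes the wooden box ahead of it. 70 mm before and behind the tray are clear for fingers.
Not all that is in view belongs to the job. Leave any green or yellow look-alike of the part that bears dome_tin_mid alone.

How it is judged (in metres and radians):
On the way:
1. the flat-topped and the dome-topped tin are slid apart (centres more than 88 mm apart) (horizontal distance between flat_tin_mid and dome_tin_mid above 0.088 m), for 0.2 s.
At the end, for the whole second after the job is handed in: The capped tin stands between the other two (within 80 mm of each, those two over 88 mm apart); all three upright within 0.1 rad, on the tray floor within 5 mm, within 16 mm of the tray's centre line; the capped tin square to the tray within 0.2 rad and at rest (horizontal distance between flat_tin_mid and dome_tin_mid above 0.088 m and horizontal distance between capped_tin_mid and flat_tin_mid below 0.08 m and horizontal distance between capped_tin_mid and dome_tin_mid below 0.08 m and x of capped_tin_mid in the frame of tray between -0.016 and 0.016 m and x of flat_tin_mid in the frame of tray between -0.016 and 0.016 m and x of dome_tin_mid in the frame of tray between -0.016 and 0.016 m and height (world z) of capped_tin_mid between 0.045 and 0.055 m and height (world z) of flat_tin_mid between 0.043 and 0.053 m and height (world z) of dome_tin_mid between 0.045 and 0.055 m and angle between each of capped_tin_mid, flat_tin_mid, dome_tin_mid's own z axis and vertical below 0.1 rad and (angle between the x axis of capped_tin_mid and the x axis of tray, either way round below 0.2 rad or angle between the x axis of capped_tin_mid and the y axis of tray, either way round below 0.2 rad) and linear speed of capped_tin below 0.02 m/s); the robot touches nothing.
It fails at once if the flat-topped or the dome-topped tin is lifted (centre raised by more than about 20 mm) (height (world z) of flat_tin_mid above 0.068 m or height (world z) of dome_tin_mid above 0.07 m).
It fails at once if the flat-topped or the dome-topped tin is tipped by more than 0.5 rad (angle between any of flat_tin_mid, dome_tin_mid's own z axis and vertical above 0.5 rad).
It also fails if it takes over 50 s, if anything falls off the work surface, if the arm or the gripper's body presses on something with over 40 N, if the wrist force passes 120 N, or if a joint passes its speed limit or range.

## Working session

There is one attempt and no reset: what is moved stays moved. The work goes in short steps, Python scripts to look and compute and a tool call to move; the robot and the scene stay as the last step left them, time stands still between calls to the robot, and variables do not carry over. Pictures are saved under pics/ and viewed, at most 10 in all, crops included, and the job is handed in when it is done.

Besides the shell and the picture viewer there is one more tool, called after "Emit:" as a command line: name --argument value ..., lists and objects as JSON in quotes. servo_tool: Moves the arm, as the interface text tells. Its arguments: {"type":"object","properties":{"increments":{"type":"array"}},"required":["increments"]}

```bash
mkdir -p pics; ls
cat > h.py <<'E'
import numpy as np, cv2
from plant import ctrl
def img(n):
    return ctrl.get_image(n)
def ray(d,uv):
    K=np.array(d["camera_matrix"],float);k=d["k1"]
    R=cv2.Rodrigues(np.array(d["rvec"],float))[0];t=np.array(d["tvec"],float).ravel()
    p=cv2.undistortPoints(np.array(uv,float).reshape(-1,1,2),K,np.array([k,0,0,0.])).reshape(-1,2)
    v=np.c_[p,np.ones(len(p))]@R
    return -R.T@t,v
def onz(d,uv,z):
    c,v=ray(d,uv); return c+v*((z-c[2])/v[:,2])[:,None]
def proj(d,P):
    return cv2.projectPoints(np.array(P,float).reshape(-1,1,3),np.array(d["rvec"],float),np.array(d["tvec"],float),np.array(d["camera_matrix"],float),np.array([d["k1"],0,0,0.]))[0].reshape(-1,2)
E
python3 - <<'E'
from h import *
o=ctrl.get_obs();print(o["tool_rot"],o["eef_pos"],o["opening"])
for n in("top","side"):
    d=img(n);cv2.imwrite(f"pics/{n}0.png",d["pixels"][:,:,::-1])
    print(n,ray(d,[[256,192]]))
    for m in("capped_tin_mid","flat_tin_mid","dome_tin_mid","tray"):
        for r in ctrl.masks_of(m,n)[:4]:
            ys,xs=np.nonzero(r["region"])
            print(m,round(r["score"],2),np.round(r["uv"]),xs.min(),xs.max(),ys.min(),ys.max(),np.round(onz(d,[r["uv"]],{"tray":8}.get(m,70))[0]))
E
```

```text
pics
[[-9.00519796e-01  4.34814072e-01 -9.05782608e-04]
 [ 4.34815007e-01  9.00518239e-01 -1.67649911e-03]
 [ 8.67083563e-05 -1.90356850e-03 -9.99998184e-01]] [260.74892832 540.05138222 221.51760988] 1.0009482007585941
top (array([411.34680619, -67.15286033, 829.68987116]), array([[ 0.13593467, -0.00174465, -0.99074158]]))
capped_tin_mid 0.62 [357. 148.] 340 372 132 164 [ 602. -263.   70.]
flat_tin_mid 0.79 [162. 175.] 146 177 160 193 [548. 111.  70.]
dome_tin_mid 0.78 [189. 181.] 175 205 167 196 [537.  58.  70.]
dome_tin_mid 0.78 [235. 130.] 225 250 113 145 [637. -27.  70.]
dome_tin_mid 0.67 [252. 177.] 232 264 158 193 [545. -61.  70.]
tray 0.62 [123. 182.] 92 211 148 208 [545. 206.   8.]
side (array([ 179.61324985, -458.46431622,  524.49494499]), array([[ 0.54305923,  0.52756195, -0.6534838 ]]))
capped_tin_mid 0.62 [350. 239.] 330 371 214 265 [ 579. -283.   70.]
flat_tin_mid 0.89 [181. 155.] 171 198 137 181 [535. 106.  70.]
dome_tin_mid 0.97 [239. 198.] 227 252 176 218 [524. -80.  70.]
dome_tin_mid 0.91 [265. 172.] 251 279 152 192 [612. -62.  70.]
dome_tin_mid 0.73 [196. 172.] 181 212 151 193 [519.  38.  70.]
tray 0.66 [174. 181.] 145 221 143 203 [512. 114.   8.]
```

```bash
python3 -c "
import cv2
a=cv2.imread('pics/top0.png')[100:240,60:400];b=cv2.imread('pics/side0.png')[110:290,120:400]
cv2.imwrite('pics/a.png',cv2.resize(a,(800,329),interpolation=2));cv2.imwrite('pics/b.png',cv2.resize(b,(800,514),interpolation=2))"
```

```text
(no output)
```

View pics/a.png

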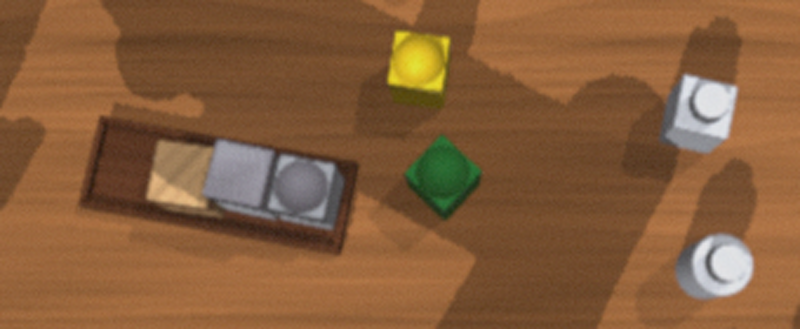

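View pics/b.png

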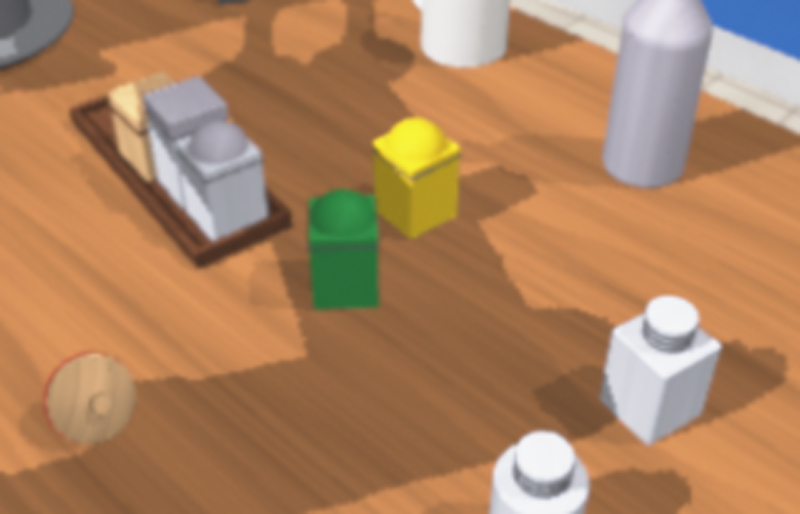

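The flat tin (top view ≈162,175) is the left of the pair and the dome tin (≈189,181) is outermost. The box is to the left of them. The capped square tin is at ≈357,148, with the round one below it.

```bash
cat >> h.py <<'E'
from scipy.optimize import least_squares
def rect(P,w,l):
    "fit: centre, yaw of rect w(x) by l(y); P ordered (+x+y),(+x-y),(-x-y),(-x+y)"
    L=np.array([[w,l],[w,-l],[-w,-l],[-w,l]])/2
    def f(p):
        c,s=np.cos(p[2]),np.sin(p[2]);return (L@np.array([[c,s],[-s,c]])+p[:2]-P[:,:2]).ravel()
    q=least_squares(f,[*P[:,:2].mean(0),0]);return q.x[:2].round(1),np.degrees(q.x[2]).round(1),np.abs(q.fun).max().round(1)
def goto(x,y,z,ydir):
    "increments (cm, deg) to put TCP at x,y,z with tool y along angle ydir (deg, mod 180)"
    o=ctrl.get_obs();R=np.array(o["tool_rot"]);d=R.T@(np.array([x,y,z])-o["eef_pos"])/10
    a=np.degrees(np.arctan2(R[1,1],R[0,1]));t=-((ydir-a+90)%180-90)
    print("shift cm",d.round(2),"turn",t.round(1),"or",(t-180*np.sign(t)).round(1),"q6",np.round(o["qpos"][5],2))
E
python3 - <<'E'
from h import *
d=img("top");c=lambda L:np.array(L)*340/800+[60,100]
print("tray",rect(onz(d,c([(103,117),(357,162),(341,253),(80,208)]),16),82,232))
print("flat",onz(d,c([(240,175)]),88)); print("dome",onz(d,c([(302,186)]),88))
print("cap tin",onz(d,c([(711,103)]),84),onz(d,c([(684,75),(736,83),(724,137),(668,125)]),64))
goto(540,85,200,-10)
goto(600,-265,200,-10)
E
```

```text
tray (array([550.2, 141.2]), np.float64(-9.8), np.float64(2.2))
flat [[545.65681141 106.64444102  88.        ]]
dome [[536.97475276  57.24357375  88.        ]]
cap tin [[ 606.66883101 -269.6998556    84.        ]] [[ 635.71614118 -253.4331725    64.        ]
 [ 629.13854761 -296.69832623   64.        ]
 [ 583.17319849 -284.86196243   64.        ]
 [ 593.05252773 -238.78421174   64.        ]]
shift cm [-44.93 -28.87   2.26] turn 74.2 or -105.8 q6 -0.06
shift cm [-65.55 -57.78   2.26] turn 74.2 or -105.8 q6 -0.06
```

Emit:
servo_tool --increments '[[1, [-4.5, -2.9, 0.2], 7.4], [1, [-9, -5.8, 0.4], 14.8], [1, [-13.5, -8.7, 0.6], 22.2], [1, [-18, -11.6, 0.8], 29.6], [1, [-22.5, -14.5, 1], 37], [1, [-27, -17.3, 1.2], 44.5], [1, [-31.5, -20.2, 1.4], 52], [1, [-36, -23.1, 1.6], 59.4], [1, [-40.5, -26, 1.8], 66.8], [1, [-44.6, -26.8, 2.2], 74.2]]'

```text
time_s: 1.55
eef_pos: [531.3, 118.9, 203.2]
tool_rot: [[0.179, 0.984, 0.002], [0.984, -0.179, 0.0], [0.001, 0.002, -1.0]]
contact_force: [0.8, 1.1, 0.2]
opening: 0.998
grasp_force: 0.0
```

Emit:
servo_tool --increments '[[1, [0, 0, 0], 0], [1, [0, 0, 0], 0], [1, [0, 0, 0], 0]]'

```text
time_s: 1.85
eef_pos: [530.2, 121.9, 202.5]
tool_rot: [[0.171, 0.985, 0.0], [0.985, -0.171, 0.0], [0.0, -0.0, -1.0]]
contact_force: [-0.1, -0.1, 0.2]
opening: 1.001
grasp_force: 0.0
```

Run:
```python
from h import *
d=img("wrist");im=d["pixels"][:,:,::-1].copy();print(ray(d,[[256,192]]))
for m in("flat_tin_mid","dome_tin_mid"):
    for r in ctrl.masks_of(m,"wrist")[:3]: print(m,r["score"],r["uv"],onz(d,[r["uv"]],88))
cv2.imwrite("pics/w1.png",im)
goto(544,107,37,-9.8)
```

```text
(array([545.66200785, 202.58241542, 364.50490966]), array([[-0.05362854, -0.28509158, -0.95707321]]))
flat_tin_mid 0.66 [277.1, 192.6] [[549.6975902  116.21924033  88.        ]]
dome_tin_mid 0.74 [274.6, 241.0] [[539.61225138  66.84347235  88.        ]]
dome_tin_mid 0.72 [382.5, 263.4] [[646.19579809  21.46475097  88.        ]]
shift cm [-1.29  1.62 16.58] turn -0.0 or 180.0 q6 0.34
```

View pics/w1.png

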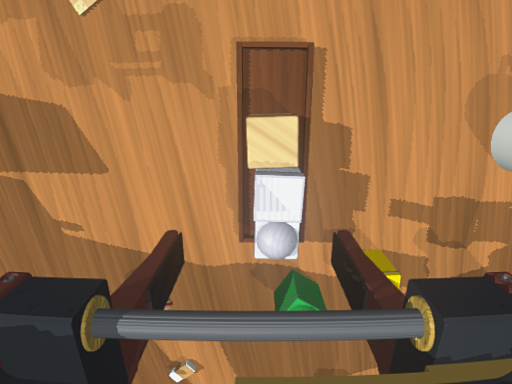

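The wrist view shows the flat tin's top centred at ≈(279,198), the dome at (276,240) and the box at (273,142). The tray's outer left corners are at (237,42) and (313,43).

Run:
```python
from h import *
d=img("wrist")
print(rect(onz(d,[(305,176),(303,222),(254,220),(255,175)],88),46,46))
print(onz(d,[(276,240)],88),onz(d,[(237,42),(313,43)],16))
print("pred rim corners",[ (550.2+s*41*.985+116*.17, 141.2-s*41*.17+116*.985) for s in(-1,1)])
goto(544,107,37,-9.8)
```

```text
(array([550.8, 110.1]), np.float64(-11.0), np.float64(1.1))
[[541.18405949  67.99858117  88.        ]] [[534.79722877 264.87348256  16.        ]
 [613.57054666 250.62298711  16.        ]]
pred rim corners [(529.5350000000001, 262.43), (610.3050000000001, 248.49)]
shift cm [-1.28  1.62 16.57] turn -0.0 or 180.0 q6 0.34
```

Emit:
servo_tool --increments '[[1, [-1.1, 1.9, 0], 0], [1, [-1.1, 1.9, 3], 0], [1, [-1.1, 1.9, 6.5], 0], [1, [-1.1, 1.9, 10], 0], [1, [-1.1, 1.9, 13], 0], [1, [-1.1, 1.9, 15], 0], [1, [-1.1, 1.9, 16.5], 0], [1, [-1.1, 1.9, 16.5], 0], [1, [-1.1, 1.9, 16.5], 0]]'

```text
time_s: 2.95
eef_pos: [547.7, 107.4, 38.1]
tool_rot: [[0.173, 0.985, 0.001], [0.985, -0.173, 0.0], [0.0, 0.001, -1.0]]
contact_force: [-0.4, -0.1, 0.7]
opening: 0.997
grasp_force: 0.0
```

Emit:
servo_tool --increments '[[-1, [0, 0, 0], 0], [-1, [0, 0, 0], 0], [-1, [0, 0, 0], 0], [-1, [0, 0, 0], 0], [-1, [0, 0, 0], 0], [-1, [0, 0, 0], 0], [-1, [0, 0, 0], 0], [-1, [0, 0, 0], 0]]'

```text
time_s: 3.75
eef_pos: [547.5, 106.9, 37.3]
tool_rot: [[0.173, 0.985, 0.0], [0.985, -0.173, -0.0], [0.0, 0.0, -1.0]]
contact_force: [0.2, 0.7, 1.1]
opening: 0.528
grasp_force: 29.6
```

Emit:
servo_tool --increments '[[-1, [0.4, 0, 0], 0], [-1, [1, 0, 0], 0], [-1, [1.7, 0, 0], 0], [-1, [2.4, 0, 0], 0], [-1, [3.1, 0, 0], 0], [-1, [3.8, 0, 0], 0], [-1, [4.5, 0, 0], 0], [-1, [5.2, 0, 0], 0], [-1, [5.8, 0, 0], 0], [-1, [5.8, 0, 0], 0]]'

```text
time_s: 4.75
eef_pos: [557.7, 165.5, 37.3]
tool_rot: [[0.172, 0.985, 0.001], [0.985, -0.172, 0.001], [0.002, 0.0, -1.0]]
contact_force: [1.3, 1.2, 1.6]
opening: 0.524
grasp_force: 29.6
```

Emit:
servo_tool --increments '[[-1, [0, 0, 0], 0], [-1, [0, 0, 0], 0], [1, [0, 0, 0], 0], [1, [0, 0, 0], 0], [1, [0, 0, 0], 0], [1, [0, 0, 0], 0], [1, [0, 0, -1], 0], [1, [0, 0, -3], 0], [1, [0, 0, -7], 0], [1, [0, 0, -11], 0]]'

```text
time_s: 5.75
eef_pos: [556.9, 163.9, 148.4]
tool_rot: [[0.173, 0.985, -0.001], [0.985, -0.173, -0.0], [-0.001, -0.001, -1.0]]
contact_force: [1.4, -0.2, 0.5]
opening: 0.997
grasp_force: 0.0
```

Run:
```python
from h import *
o=ctrl.get_obs();print(o["opening"])
goto(606,-266,170,-9.8)
```

```text
0.9973581443931598
shift cm [-41.49  12.28  -2.15] turn -0.2 or 179.8 q6 0.4
```

Run:
```python
from h import *
d=img("side");print(onz(d,[(347,173),(282,132)],0))
cv2.imwrite("pics/s2.png",cv2.resize(d["pixels"][110:230,120:300,::-1],(780,520),interpolation=2))
```

```text
[[ 806.25057621 -137.96805654    0.        ]
 [ 836.03203902   83.40815245    0.        ]]
```

View pics/s2.png

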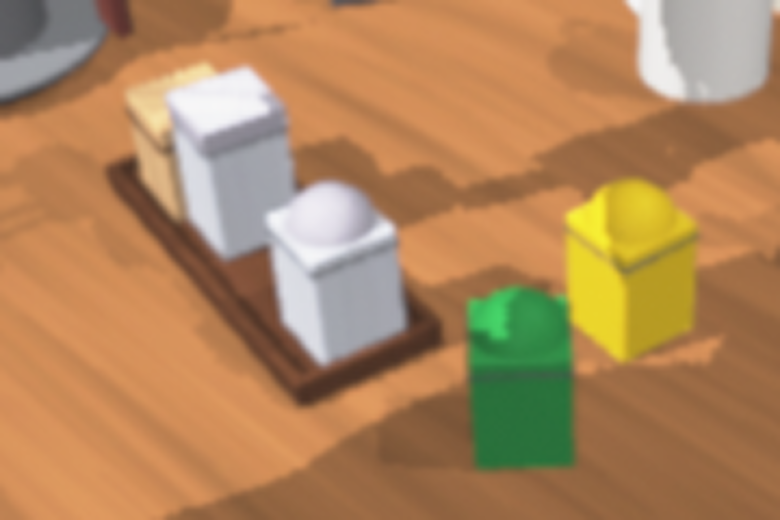

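The side view shows the flat and dome tins upright, with a clear gap between them at crop (250,280). The bottle and mug are well clear of the path.

Emit:
servo_tool --increments '[[1, [-4, 1.2, -1], 0], [1, [-8.5, 2.5, -2.2], 0], [1, [-13, 3.8, -2.2], 0], [1, [-17.5, 5.1, -2.2], 0], [1, [-22, 6.4, -2.2], 0.5], [1, [-26.5, 7.7, -2.2], 1], [1, [-31, 9, -2.2], 1.5], [1, [-35.5, 10.4, -2.2], 2], [1, [-39, 11.5, -2.2], 2.5], [1, [-41.5, 12.3, -2.2], 3]]'

```text
time_s: 6.8
eef_pos: [606.5, -268.9, 169.6]
tool_rot: [[0.227, 0.974, 0.0], [0.974, -0.227, -0.001], [-0.001, 0.0, -1.0]]
contact_force: [1.3, 0.2, 0.6]
opening: 0.999
grasp_force: 0.0
```

Emit:
servo_tool --increments '[[1, [0, 0, 0], 0], [1, [0, 0, 0], 0], [1, [0, 0, 0], 0]]'

```text
time_s: 7.1
eef_pos: [606.9, -264.9, 169.7]
tool_rot: [[0.223, 0.975, 0.0], [0.975, -0.223, 0.0], [0.0, 0.0, -1.0]]
contact_force: [0.4, 0.6, 0.3]
opening: 1.0
grasp_force: 0.0
```

Run:
```python
from h import *
d=img("wrist");cv2.imwrite("pics/w2.png",d["pixels"][:,:,::-1])
for r in ctrl.masks_of("capped_tin_mid","wrist")[:3]: print(r["score"],r["uv"],onz(d,[r["uv"]],70))
d=img("top")
for r in ctrl.masks_of("capped_tin_mid","top")[:3]: print(r["score"],r["uv"],onz(d,[r["uv"]],70))
```

```text
0.58 [262.4, 189.3] [[ 614.09472091 -260.99770889   70.        ]]
```

View pics/w2.png

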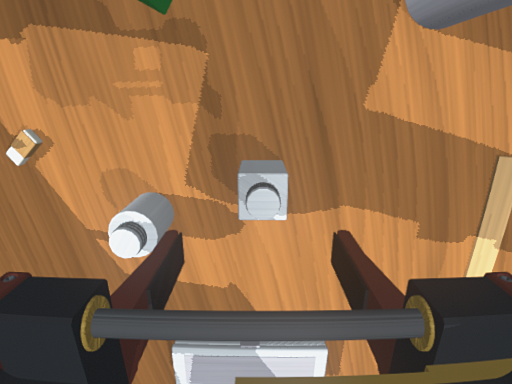

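The square capped tin's shoulder spans (239,174)–(288,219), aligned with the tool. The round tin is at (138,230). A white box-like object at (250,365) needs its location checked before I descend.

Run:
```python
from h import *
d=img("wrist")
print(rect(onz(d,[(287,175),(288,219),(238,219),(239,174)],64),46,46),onz(d,[(263,197)],84))
print("box",onz(d,[(174,345),(326,345)],0),onz(d,[(174,345),(326,345)],60))
print("round",onz(d,[(128,238)],84))
d=img("top"); print(proj(d,[(600,-340,0),(606,-265,0)]))
goto(608,-266,37,-13)
```

```text
(array([ 612.8, -270.3]), np.float64(-13.0), np.float64(2.0)) [[ 613.8330889  -263.67542469   84.        ]]
box [[ 442.49837978 -473.34048969    0.        ]
 [ 647.83656804 -519.88097891    0.        ]] [[ 475.81628928 -421.16310221   60.        ]
 [ 644.00757899 -459.28414034   60.        ]]
round [[ 486.69786623 -274.45654666   84.        ]]
[[385.08220534 157.17115798]
 [349.55370959 154.19443157]]
shift cm [-0.06  0.12 13.26] turn 0.1 or -179.9 q6 -0.24
```

Emit:
servo_tool --increments '[[1, [-0.2, 0.3, 1], 0], [1, [-0.2, 0.3, 4], 0], [1, [-0.2, 0.3, 7.5], 0], [1, [-0.2, 0.3, 10.5], 0], [1, [-0.2, 0.3, 12.5], 0], [1, [-0.2, 0.3, 13.9], 0], [1, [-0.2, 0.3, 13.9], 0], [-1, [-0.2, 0.3, 13.9], 0], [-1, [-0.2, 0.3, 13.9], 0], [-1, [-0.2, 0.3, 13.9], 0]]'

```text
time_s: 8.4
eef_pos: [610.1, -269.0, 32.2]
tool_rot: [[0.224, 0.974, 0.003], [0.974, -0.224, -0.001], [-0.001, 0.003, -1.0]]
contact_force: [-0.2, -0.5, -0.6]
opening: 0.763
grasp_force: 0.0
```

Emit:
servo_tool --increments '[[-1, [0, 0, 0], 0], [-1, [0, 0, 0], 0], [-1, [0, 0, 0], 0], [-1, [0, 0, 0], 0], [-1, [0, 0, -1], 0], [-1, [0, 0, -4], 0], [-1, [0, 0, -8], 0], [-1, [0, 0, -12], 0], [-1, [0, 0, -14], 0], [-1, [0, 0, -14], 0]]'

```text
time_s: 9.4
eef_pos: [610.5, -269.2, 175.5]
tool_rot: [[0.224, 0.974, 0.007], [0.974, -0.224, -0.003], [-0.002, 0.007, -1.0]]
contact_force: [0.5, -0.2, -1.4]
opening: 0.525
grasp_force: 30.0
```

Run:
```python
from h import *
o=ctrl.get_obs();print(o["opening"],o["grasp_force"],o["eef_pos"])
d=img("top")
for m in("capped_tin_mid","flat_tin_mid","dome_tin_mid"):
    for r in ctrl.masks_of(m,"top")[:3]: print(m,r["score"],r["uv"],onz(d,[r["uv"]],88))
cv2.imwrite("pics/t3.png",cv2.resize(d["pixels"][130:230,70:240,::-1],(799,470),interpolation=2))
goto(541,88,170,-9.8)
```

```text
0.5250167157216141 29.999745190143585 [ 610.50831168 -269.2180778   175.53358047]
flat_tin_mid 0.91 [136.0, 169.7] [[554.3971959  155.71879277  88.        ]]
dome_tin_mid 0.82 [251.3, 176.9] [[541.39177914 -59.64611403  88.        ]]
dome_tin_mid 0.69 [191.2, 183.2] [[529.18828445  51.73964819  88.        ]]
dome_tin_mid 0.64 [235.0, 129.4] [[632.46574261 -28.39588516  88.        ]]
shift cm [ 33.19 -14.56  -0.18] turn -3.2 or 176.8 q6 -0.24
```

View pics/t3.png

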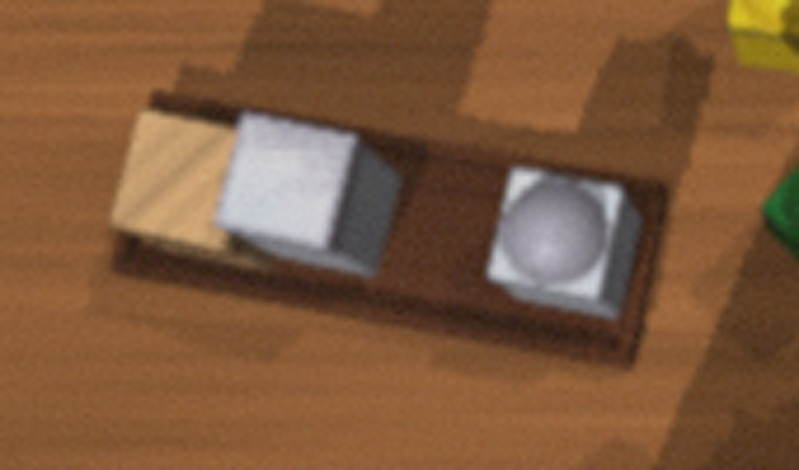

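The flat tin's top has corners at (240,113), (360,135), (326,250) and (217,214) in the crop. The dome tin's shoulder has corners at (513,170), (625,185), (600,298) and (488,277), and the gap is clear.

Run:
```python
from h import *
d=img("top");c=lambda L:np.array(L)/4.7+[70,130]
a=np.radians(-9.8);y=np.array([-np.sin(a),np.cos(a)]);x=np.array([np.cos(a),np.sin(a)])
f=onz(d,c([(240,113),(360,135),(326,250),(217,214)]),88);g=onz(d,c([(513,170),(625,185),(600,298),(488,277)]),74)
for n,P in(("flat",f),("dome",g)): r=rect(P,46,46);print(n,r,"local x,y from (551,142)",(r[0]-[551,142])@x,(r[0]-[551,142])@y)
t=rect(onz(d,c([(152,93),(668,185),(633,365),(112,270)]),16),82,232);print("tray",t)
```

```text
flat (array([558. , 165.7]), np.float64(-13.1), np.float64(2.5)) local x,y from (551,142) 2.863890159149461 24.54563368822093
dome (array([538.6,  59.5]), np.float64(-10.1), np.float64(1.2)) local x,y from (551,142) 1.823225740002432 -83.40674941454674
tray (array([550.4, 141.9]), np.float64(-10.0), np.float64(1.1))
```

Run:
```python
from h import *
goto(547,113,165,-10)
```

```text
shift cm [ 35.76 -14.53   0.32] turn -3.0 or 177.0 q6 -0.24
```

Emit:
servo_tool --increments '[[-1, [3.5, -1.4, 0], 0], [-1, [7.5, -3, 0], 0], [-1, [11.5, -4.7, 0], 0], [-1, [15.5, -6.3, 0], -0.5], [-1, [19.5, -7.9, 0], -1], [-1, [23.5, -9.6, 0], -1.5], [-1, [27.5, -11.2, 0], -2], [-1, [31.5, -12.8, 0], -2.5], [-1, [34.5, -14, 0.3], -3], [-1, [35.8, -14.5, 0.3], -3]]'

```text
time_s: 10.65
eef_pos: [546.7, 115.5, 165.0]
tool_rot: [[0.17, 0.985, -0.004], [0.985, -0.17, 0.0], [-0.0, -0.004, -1.0]]
contact_force: [0.7, -0.2, -2.2]
opening: 0.52
grasp_force: 30.0
```

Emit:
servo_tool --increments '[[-1, [0, 0, 0], 0], [-1, [0, 0, 0], 0], [-1, [0, 0, 0], 0]]'

```text
time_s: 10.95
eef_pos: [548.6, 111.3, 166.9]
tool_rot: [[0.175, 0.985, -0.0], [0.985, -0.175, -0.001], [-0.001, -0.0, -1.0]]
contact_force: [0.2, -0.4, -2.2]
opening: 0.524
grasp_force: 30.0
```

Run:
```python
from h import *
d=img("wrist");cv2.imwrite("pics/w4.png",d["pixels"][:,:,::-1])
goto(547,113,39,-10)
```

```text
shift cm [ 0.14 -0.18 12.8 ] turn -0.1 or 179.9 q6 0.32
```

View pics/w4.png

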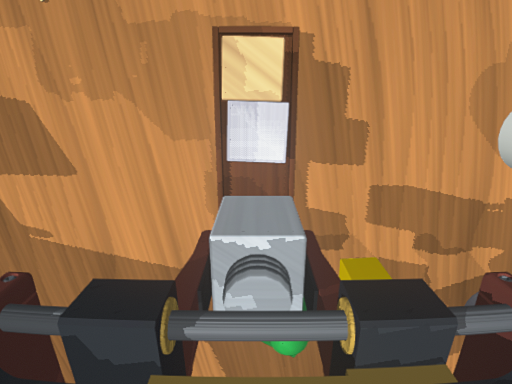

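The held tin's front shoulder edge is at row ≈237 (columns 211–303). The flat tin's near top edge is at row ≈162.

Run:
```python
from h import *
d=img("wrist");o=ctrl.get_obs();R=np.array(o["tool_rot"])
for n,uv,z in(("held top edge",[(211,237),(303,237)],199),("held low edge",[(223,197),(296,197)],135),("flat near",[(228,161),(286,163)],88),("flat far",[(228,100),(288,101)],88)):
    print(n,((onz(d,uv,z)-o["eef_pos"])@R)[:,:2].round(1))
```

```text
held top edge [[ 20.7 -20.1]
 [ 20.7  22.8]]
held low edge [[ 19.7 -21.3]
 [ 19.7  27.3]]
flat near [[ 34.8 -21.9]
 [ 33.1  24.5]]
flat far [[ 81.7 -20.7]
 [ 81.   24.8]]
```

Emit:
servo_tool --increments '[[-1, [0.4, -0.2, 0], 0], [-1, [0.4, -0.2, 1.5], 0], [-1, [0.4, -0.2, 3.5], 0], [-1, [0.4, -0.2, 5], 0], [-1, [0.4, -0.2, 6.5], 0], [-1, [0.4, -0.2, 8], 0], [-1, [0.4, -0.2, 9.3], 0], [-1, [0.4, -0.2, 10.3], 0], [-1, [0.4, -0.2, 11.3], 0], [-1, [0.4, -0.2, 12], 0]]'

```text
time_s: 12.05
eef_pos: [546.9, 117.2, 46.4]
tool_rot: [[0.173, 0.985, -0.0], [0.985, -0.173, -0.0], [-0.0, -0.0, -1.0]]
contact_force: [-0.3, 0.8, -2.2]
opening: 0.525
grasp_force: 30.0
```

Emit:
servo_tool --increments '[[-1, [0, 0, 0.3], 0], [-1, [0, 0, 0.5], 0], [-1, [0, 0, 0.6], 0], [-1, [0, 0, 0.6], 0]]'

```text
time_s: 12.45
eef_pos: [547.2, 117.2, 41.6]
tool_rot: [[0.173, 0.985, 0.001], [0.985, -0.173, 0.0], [0.0, 0.001, -1.0]]
contact_force: [0.2, -0.2, -1.9]
opening: 0.515
grasp_force: 30.0
```

Emit:
servo_tool --increments '[[-1, [0, 0, 0.1], 0], [-1, [0, 0, 0.2], 0], [-1, [0, 0, 0.2], 0], [-1, [0, 0, 0.2], 0]]'

```text
time_s: 12.85
eef_pos: [547.0, 117.1, 39.2]
tool_rot: [[0.173, 0.985, -0.0], [0.985, -0.173, 0.0], [0.0, -0.0, -1.0]]
contact_force: [-0.5, 0.3, -2.4]
opening: 0.525
grasp_force: 30.0
```

Emit:
servo_tool --increments '[[-1, [0, 0, 0.1], 0], [-1, [0, 0, 0.1], 0], [-1, [0, 0, 0.1], 0]]'

```text
time_s: 13.15
eef_pos: [547.2, 117.2, 38.7]
tool_rot: [[0.173, 0.985, 0.001], [0.985, -0.173, 0.0], [0.0, 0.001, -1.0]]
contact_force: [-0.5, -0.6, 0.9]
opening: 0.522
grasp_force: 30.0
```

Contact with the floor: the weight has come off the wrist. Release and rise.

Emit:
servo_tool --increments '[[1, [0, 0, 0], 0], [1, [0, 0, 0], 0], [1, [0, 0, 0], 0], [1, [0, 0, 0], 0], [1, [0, 0, 0], 0], [1, [0, 0, -2], 0], [1, [0, 0, -5], 0], [1, [0, 0, -9], 0], [1, [0, 0, -13], 0], [1, [0, 0, -16], 0]]'

```text
time_s: 14.15
eef_pos: [547.3, 117.2, 201.3]
tool_rot: [[0.173, 0.985, 0.003], [0.985, -0.173, 0.0], [0.001, 0.003, -1.0]]
contact_force: [0.2, 0.5, -0.6]
opening: 1.0
grasp_force: 0.0
```

Run:
```python
from h import *
o=ctrl.get_obs();print(o["opening"],o["eef_pos"],o["contact_force"])
a=img("side")["pixels"][110:230,120:300,::-1];b=img("wrist")["pixels"][:300,130:380,::-1]
cv2.imwrite("pics/f.png",np.hstack([cv2.resize(a,(450,300),interpolation=2),b]))
```

```text
0.9996526890494433 [547.34289908 117.21732917 201.25727504] [ 0.18021579  0.50029644 -0.57165654]
```

View pics/f.png

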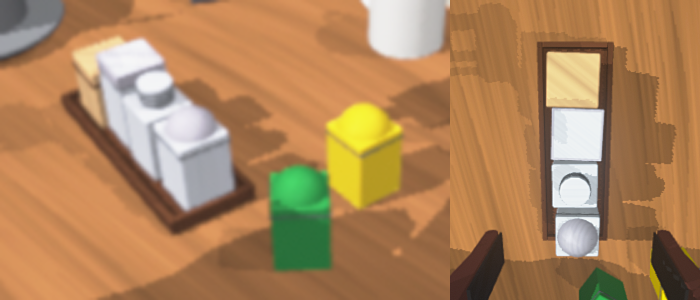

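The three tins stand upright in one straight row, with the capped tin (wrist crop ≈575,187) between the flat tin (578,135) and the dome tin (578,237). The gripper is open and clear.

```bash
python3 -c "
from plant import ctrl
print(ctrl.job_done())"
```

```text
the job is handed in; nothing more can be done
None
```

I handed the job in at about 14 s: the capped tin stands between the flat-topped and dome-topped tins, all three look upright in one straight row, and the gripper is open and clear; the judge's verdict was not returned.

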